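Pass a ring gauge and its thread protector through the one-way gauge gate

ROBOT

A 7-joint arm with a two-finger parallel gripper is mounted at the origin on the work surface. World frame = base frame: x ahead of the robot, y to its left, z up, the work surface at z = 0. Lengths are in m, angles in rad, forces in N, time in s.
With the tool pointing down it reaches from about 0.35 to 0.9 m from the base axis. Payload 7.2 kg.
Tool frame: the origin (TCP) lies at the very end of the fingers, on their centre line; the grasp point (between the pads) lies 19 mm behind it (r.tcp_to_grasp is the distance from the TCP to the grasp point, in m); y points along the fingers, x is the direction in which the jaws open and shut, and the axes are right-handed (so a half turn about y gives the same grasp; the last joint's range is limited). The gripper opens to 85 mm and grips with 20 to 120 N. Pads are 22 mm wide; open, the fingers measure 114 mm over their backs; the gripper's body (76 mm by 85 mm) begins 54 mm behind the grasp point. The pads swing forward as they close: fully open they stand 13 mm farther back than shut.
Start: joints at [-1.345, 0.411, -0.013, 1.596, 0.006, 1.134, -0.082], TCP at [0.181, 0.598, 0.231] pointing down, gripper open.
Joint ranges: [-2.95, 2.95], [-0.29, 1.99], [-1.47, 1.44], [0.14, 2.54], [-1.03, 4.17], [0.13, 1.85], [-2.86, 2.86]. Speed limits (rad/s): [2.39, 2.39, 3.01, 3.01, 3.14, 3.14, 3.14].

INTERFACE

Orientations are given as a unit quaternion [w, x, y, z].
In Python, from cell import r, vision, ticket, finder gives the robot as it stands.
- The arm moves only by the shell command python3 -m creep 'ROWS' [FORCE]. ROWS is JSON, a list of rows, each an object with "hand": the opening, from 0 (shut) to 1 (fully open); "translation": the shift along the world's x, y, z in cm, a list of three; "rot": the turn, a rotation vector about the world's x, y, z in rad, a list of three. In form: [{"hand": hand, "translation": [x, y, z], "rot": [ax, ay, az]}, ...]. A call has 1 to 8 rows; each row is the pose to reach, as a shift and turn from the pose commanded when the call began; what a row does not reach only later rows make up. A row lasts 1/12 s, in which the tool goes at most 41.7 mm and 7.16 degrees, less where a joint would pass 70% of its speed; a pose out of reach is approached as far as the arm can. A call with a gripper value outside its range is refused whole. The fingers move at their own pace and stop on an object; FORCE is the grip in N (left out, the last holds). Time passes only in rows, so rows that repeat a pose let the fingers close. It gives the time, the measured TCP pose, the force and the opening at its end, in the units of the state.
- r.observe(): the state, without advancing time (a new reading comes with each control period).
- vision.grab_frame(name): name is "scene" or "top" or "wrist"; returns a dict with "image" (384x512x3 uint8, blue, green, red), "K" (3x3 intrinsics, pixels), "R" (3x3) and "t" (3): a world point X has camera coordinates R X + t; the wrist camera has in their place "T_tool_cam" (4x4, takes a point from camera to tool coordinates, whose origin is the TCP and whose axes are the tool frame's). Camera axes: x right, y down, z forward; pixel columns grow to the right and rows downward; lengths in m; the calibration is good to about 2 mm. A picture is of the moment at which its call begins: read the wrist's pose just before it. There is no depth.
- ticket.job_done(): hands the job in, once; it reports no verdict.
Trained networks look in a picture, given as the dict that the camera call returned (one of the last four; its "shot" number tells which), for a name from the list of things; names that differ only in an ending like _2 or _b are one class to them, and where a whole thing is asked for, a point or a joint stands for the part that bears it (a point fixed in the world has none). Each returns a list of dicts, best first, with "p" (0 to 1); they miss things now and then, are a little off and sometimes report something else, mostly with a low value. They report only what shows in the picture. A call takes as long as a camera call. They do not tell look-alikes from the thing itself.
- finder.search_frame(label, picture): "rect" ([centre column, centre row, width, height] in pixels, round what is visible of it).
- finder.outline_of(label, picture): "pixels" (384x512 bool, what is visible of it) and "rect" ([centre column, centre row, width, height] in pixels, round what is visible of it).
- finder.place_of(label, picture): "pixel" ([row, column] in pixels: a listed point, or the origin of a listed thing).
The state is a dict: "t": time; "joint_positions": joint angles; "joint_vel": joint speeds; "tau": joint torques, N m; "tcp_pos": TCP position; "orientation": TCP orientation; "contact_force": force on the tool from outside, world axes, zero at the start; "moment": the same for the moment, N m; "opening": finger opening in m.
Only numpy, scipy, OpenCV 4.12 (cv2) and the standard library are available. Lean on these libraries where they do the work, as an engineer would, in place of code of your own. Each camera call takes 0.05 s, during which the arm holds its last target. There are 200 camera calls.

TASK

Pass the ring gauge and then the black thread protector through the one-way gate, in that order: slide each in flat at the mouth, push the sprung flap open with it and go on until the part is right past the flap and the flap has swung fully shut behind it, before the next part goes in. Leave both lying flat inside the gate's bay with the flap shut, and leave the gauge block, tally counter, tin and plug gauge standing where they are.

Things in the scene. Friction and masses are not known exactly. Their poses are not given: they have to be found in the camera images.
- ring_center (a point): Centre (half-way up) of the chrome steel ring gauge: a plain flat ring, outer diameter 62, bore 40 (open right through), wall 11, height 24 mm, 0.25 to 0.45 kg, lying flat on the turntable at the start. z is its axis, up.
- protector_center (a point): Centre (half-way up) of the black cast iron thread protector, 50 mm tall in all: a round flange of diameter 62, full width up to 16 mm above its underside and tapering in by 22 mm, with a round grip stub of diameter 30 rising from 22 to 50 mm. 0.3 to 0.55 kg. It stands on its flange on the turntable at the start. z is its axis, up.
- gate: Fixed pass-through gate: a straight channel on the work surface, which is its floor. Origin on the surface, mid-way across, in the plane of the shut flap. x points along the channel in the passing direction (mouth, flap, bay), y left of that, z up. 72 mm wide inside (y -36 to 36), walls 6 mm thick, 36 mm high, closed end at x = 215 mm. Bay: the part past the flap; holds both parts in a row.
- gate_mouth (a point): Middle of the gate's mouth, on the work surface, 22 mm before the flap. Short flared guides (32 mm high) reach a further 20 mm outwards, to about 50 mm either side of the middle. A 62 mm part can be set down on the open surface in front, its centre 45 mm or more before this point.
- gate_slot (a point): Point on the slot in the gate's top, 100 mm past the flap, 36 mm up. From mouth to end wall two 4 mm lips overhang the channel (undersides 32 mm up) and leave an open slot 44 mm wide along the middle: fingers or the protector's stub can travel along it, but the 62 mm parts cannot be lifted through it lying flat. A part pushed in may push the one before it farther.
- flap (a joint): Angle of the one-way flap, rad: 0 shut (across the channel, on its stop), 1.5 fully open (along the left wall, pointing into the bay). A light spring shuts it (0.02 N m shut, 0.06 N m open). It swings only into the bay, never back towards the mouth.
- flap_pin (a point): Top of the flap's upright hinge pin, 35 mm left (+y) of the channel's middle, 30 mm up. The flap is a steel leaf 68 mm long, 3 mm thick, from 3 to 30 mm above the surface. Its tip sweeps a 68 mm arc about the pin into the bay, so it can shut only when a 62 mm part's centre is about 100 mm or more past the shut flap's plane.
- turntable: Round steel turntable, locked, diameter 250 mm, flat top 20 mm above the work surface. Origin: at its centre on the work surface. Carries the ring gauge, the protector, the gauge block and the tally counter, some 70 mm from its centre, in any order.
- block_center (a point): Centre of the white ceramic gauge block (bystander), 55 (x) by 30 (y) by 20 mm high, on the turntable.
- counter_center (a point): Centre (half-way up) of the small green tally counter (bystander), a box 42 (x) by 34 (y) by 34 mm with a push stem to 41 mm height, on the turntable.
- tin_center (a point): Centre (half-way up) of a round tin (bystander), diameter 60, height 85 mm, on the work surface beside the gate's mouth.
- plug_center (a point): Centre (half-way up) of a standing steel plug gauge (bystander), foot diameter 44, 80 mm tall, on the work surface beside the gate's mouth.
There are look-alikes about, which are no part of the job. Leave any pink look-alike of the part that bears protector_center alone. Leave any green look-alike of the part that bears ring_center alone.

How it is judged:
On the way, in this order (a step that is already met when the one before it is completed fails the run):
1. the ring gauge, lying low in the channel, pushes the flap open (more than 0.4 rad) (x of ring_center in the frame of gate between -0.03 and 0.09 m and y of ring_center in the frame of gate between -0.03 and 0.03 m and z of ring_center in the frame of gate below 0.022 m and value of joint flap above 0.4 rad), for 0.05 s.
2. the ring gauge is past the flap and the flap is shut (under 0.08 rad), with the protector still outside (x of ring_center in the frame of gate between 0.031 and 0.2 m and y of ring_center in the frame of gate between -0.03 and 0.03 m and z of ring_center in the frame of gate below 0.018 m and angle between ring_center's own z axis and vertical below 0.12 rad and value of joint flap below 0.08 rad and not (x of protector_center in the frame of gate between 0.031 and 0.2 m and y of protector_center in the frame of gate between -0.03 and 0.03 m and z of protector_center in the frame of gate below 0.031 m and angle between protector_center's own z axis and vertical below 0.12 rad)), for 0.2 s.
3. the thread protector, low in the channel, pushes the flap open (more than 0.4 rad) (x of protector_center in the frame of gate between -0.03 and 0.09 m and y of protector_center in the frame of gate between -0.03 and 0.03 m and z of protector_center in the frame of gate below 0.04 m and value of joint flap above 0.4 rad), for 0.05 s.
At the end, for the whole second after the job is handed in: Ring gauge and protector both lie flat (within 0.12 rad) and at rest (under 20 mm/s) on the floor of the bay, wholly past the flap's plane (centre more than 31 mm and less than 200 mm beyond it, within 30 mm of the channel's middle), the flap is shut (under 0.08 rad), both released (x of ring_center in the frame of gate between 0.031 and 0.2 m and y of ring_center in the frame of gate between -0.03 and 0.03 m and z of ring_center in the frame of gate below 0.018 m and angle between each of ring_center, protector_center's own z axis and vertical below 0.12 rad and x of protector_center in the frame of gate between 0.031 and 0.2 m and y of protector_center in the frame of gate between -0.03 and 0.03 m and z of protector_center in the frame of gate below 0.031 m and value of joint flap below 0.08 rad and linear speed of each of ring, protector below 0.02 m/s); the robot touches nothing.
It fails at once if the white ceramic gauge block is shifted more than 25 mm or tipped (distance of block_center from where it was at the start of the episode above 0.025 m or angle between block_center's own z axis and vertical above 0.3 rad).
It fails at once if the green tally counter is shifted more than 25 mm or tipped (distance of counter_center from where it was at the start of the episode above 0.025 m or angle between counter_center's own z axis and vertical above 0.3 rad).
It fails at once if the tin is shifted more than 25 mm or tipped (distance of tin_center from where it was at the start of the episode above 0.025 m or angle between tin_center's own z axis and vertical above 0.3 rad).
It fails at once if the plug gauge is shifted more than 25 mm or tipped (distance of plug_center from where it was at the start of the episode above 0.025 m or angle between plug_center's own z axis and vertical above 0.3 rad).
It also fails if it takes over 67 s, if anything falls off the work surface, if the arm or the gripper's body presses on something with over 40 N, if the wrist force passes 120 N, or if a joint passes its speed limit or range.

## Working session

There is one attempt and no reset: what is moved stays moved. The work goes in short steps, Python scripts to look and compute and a shell command to move; the robot and the scene stay as the last step left them, time stands still between calls to the robot, and variables do not carry over. Pictures are saved under pics/ and viewed, about 8 in all and at most 12, crops included, and the job is handed in when it is done.

```bash
mkdir -p pics; ls; cat > h.py <<'E'
import numpy as np, cv2
from cell import r, vision, ticket, finder
def ray(f,px,z,):
    # px=(col,row) -> world pt at height z
    d=np.linalg.inv(f["K"])@np.array([px[0],px[1],1.0])
    R=np.array(f["R"]);t=np.array(f["t"]).ravel()
    c=-R.T@t; d=R.T@d
    return c+d*(z-c[2])/d[2]
E
python3 - <<'E'
from h import *
s=r.observe(); print(s['t'],s['tcp_pos'],s['orientation'],s['opening'])
ims=[]
Z=dict(ring_center=.032,protector_center=.045,block_center=.03,counter_center=.037,tin_center=.0425,plug_center=.04,gate=0,gate_mouth=0,gate_slot=.036,flap_pin=.03,turntable=0)
for n in("scene","top"):
    f=vision.grab_frame(n);cv2.imwrite(f"pics/{n}0.png",f["image"])
    for k,z in Z.items():
        print(n,k,[(np.round(d["p"],2),np.round(d["pixel"][::-1]).tolist(),np.round(ray(f,d["pixel"][::-1],z),3).tolist()) for d in finder.place_of(k,f)[:3]])
print(r.observe()['t'])
E
```

```text
pics
0.0 [0.18088663 0.59772576 0.23045623] [-0.5674238   0.56815663  0.42100068 -0.4218847 ] 0.08545872827228325
scene ring_center [(np.float64(0.97), [157.0, 313.0], [0.525, -0.409, 0.032]), (np.float64(0.62), [178.0, 251.0], [0.465, -0.26, 0.032])]
scene protector_center [(np.float64(0.9), [294.0, 250.0], [0.716, -0.099, 0.045]), (np.float64(0.73), [223.0, 216.0], [0.506, -0.117, 0.045]), (np.float64(0.64), [295.0, 204.0], [0.649, 0.016, 0.045])]
scene block_center [(np.float64(0.81), [183.0, 223.0], [0.425, -0.189, 0.03])]
scene counter_center [(np.float64(0.69), [221.0, 251.0], [0.559, -0.199, 0.037]), (np.float64(0.38), [284.0, 136.0], [0.496, 0.207, 0.037])]
scene tin_center [(np.float64(0.87), [274.0, 158.0], [0.518, 0.118, 0.042]), (np.float64(0.64), [292.0, 124.0], [0.494, 0.259, 0.043])]
scene plug_center [(np.float64(0.81), [308.0, 111.0], [0.508, 0.336, 0.04])]
scene gate [(np.float64(0.65), [288.0, 139.0], [0.496, 0.233, 0.0])]
scene gate_mouth [(np.float64(0.84), [279.0, 138.0], [0.472, 0.219, 0.0]), (np.float64(0.17), [292.0, 122.0], [0.473, 0.301, 0.0])]
scene gate_s
[... 692 characters left out ...]
unter_center [(np.float64(0.5), [306.0, 190.0], [0.561, -0.198, 0.037])]
top tin_center [(np.float64(0.65), [189.0, 208.0], [0.51, 0.111, 0.042]), (np.float64(0.58), [131.0, 217.0], [0.486, 0.26, 0.042])]
top plug_center [(np.float64(0.86), [104.0, 210.0], [0.502, 0.333, 0.04])]
top gate [(np.float64(0.63), [149.0, 213.0], [0.501, 0.224, 0.0])]
top gate_mouth [(np.float64(0.64), [149.0, 220.0], [0.483, 0.223, 0.0])]
top gate_slot [(np.float64(0.64), [132.0, 215.0], [0.491, 0.259, 0.036]), (np.float64(0.6), [142.0, 173.0], [0.603, 0.239, 0.036])]
top flap_pin [(np.float64(0.47), [131.0, 214.0], [0.494, 0.265, 0.03])]
top turntable [(np.float64(0.61), [302.0, 223.0], [0.475, -0.189, 0.0])]
1.2
```

```bash
python3 - <<'E'
import cv2,numpy as np
a=cv2.imread("pics/scene0.png");b=cv2.imread("pics/top0.png")
a=cv2.resize(a[90:350,130:350],None,fx=2.2,fy=2.2,interpolation=cv2.INTER_CUBIC)[:572,:400]
b=cv2.resize(b[110:270,80:410],(400,194),interpolation=cv2.INTER_CUBIC)
b2=cv2.imread("pics/top0.png")
A=cv2.resize(cv2.imread("pics/scene0.png")[95:345,125:345],(400,455))
B=cv2.resize(b2[110:270,80:240],(400,400));C=cv2.resize(b2[110:270,240:400],(400,400))
cv2.imwrite("pics/v1.png",np.hstack([B,C]));cv2.imwrite("pics/v2.png",cv2.resize(cv2.imread("pics/scene0.png")[95:345,125:345],(528,600),interpolation=cv2.INTER_CUBIC))
E
```

```text
(no output)
```

View pics/v1.png

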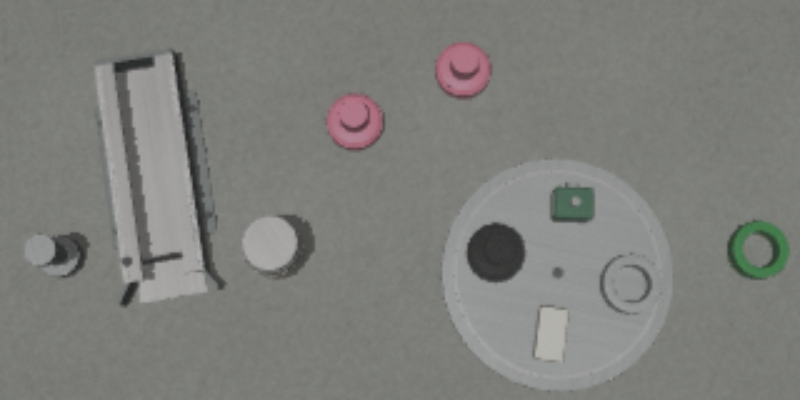

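View pics/v2.png

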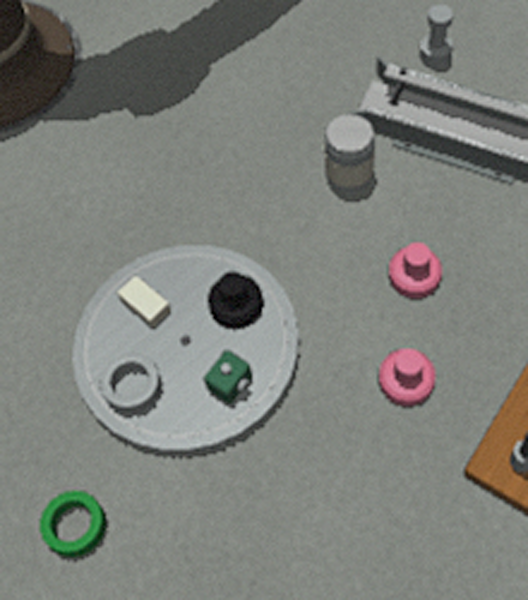

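The chrome ring sits at top (332,225) and the black protector at (277,210), both on the turntable. The green ring at (380,210) and the pink protectors at (221,156) and (263,136) lie on the surface, so they are the look-alikes. Next I work out the tool's axes and the move to above the gate.

```bash
python3 - <<'E'
from h import *
from scipy.spatial.transform import Rotation as R
s=r.observe(); q=s['orientation']; M=R.from_quat([q[1],q[2],q[3],q[0]]).as_matrix(); print(M.round(3))
f=vision.grab_frame("wrist"); print(np.array(f["T_tool_cam"]).round(3), f["K"])
E
```

```text
[[ 0.29   0.    -0.957]
 [ 0.957  0.     0.29 ]
 [ 0.    -1.     0.   ]]
[[ 1.    -0.001 -0.     0.   ]
 [ 0.    -0.313  0.95  -0.144]
 [-0.001 -0.95  -0.313  0.08 ]
 [ 0.     0.     0.     1.   ]] [[302.30889755   0.         252.57032619]
 [  0.         302.30889755 193.78400937]
 [  0.           0.           1.        ]]
```

```bash
python3 -m creep '[{"hand":0.36,"translation":[17,-16,0],"rot":[0,0,-0.6]},{"hand":0.36,"translation":[17,-16,0],"rot":[0,0,-0.6]},{"hand":0.36,"translation":[17,-16,0],"rot":[0,0,-0.6]},{"hand":0.36,"translation":[17,-16,0],"rot":[0,0,-0.6]},{"hand":0.36,"translation":[17,-16,0],"rot":[0,0,-0.6]},{"hand":0.36,"translation":[17,-16,0],"rot":[0,0,-0.6]},{"hand":0.36,"translation":[25,-24,0],"rot":[0,0,-0.7]},{"hand":0.36,"translation":[29,-28,0],"rot":[0,0,-0.8]}]' 40
python3 -m creep '[{"hand":0.36,"translation":[4,-4,0],"rot":[0,0,-0.2]},{"hand":0.36,"translation":[4,-4,0],"rot":[0,0,-0.3]},{"hand":0.36,"translation":[4,-4,0],"rot":[0,0,-0.33]},{"hand":0.36,"translation":[4,-4,0],"rot":[0,0,-0.33]}]'
cat >> h.py <<'E'
from scipy.spatial.transform import Rotation as Rt
def pose():
    s=r.observe();q=s['orientation'];return s,Rt.from_quat([q[1],q[2],q[3],q[0]]).as_matrix(),np.array(s['tcp_pos'])
def wrist():
    s,M,p=pose();f=vision.grab_frame("wrist")
    T=np.array(f["T_tool_cam"]);Rw=M@T[:3,:3];c=M@T[:3,3]+p
    f["Rw"]=Rw.T;f["tw"]=-Rw.T@c;return f
def wray(f,px,z):return ray(dict(K=f["K"],R=f["Rw"],t=f["tw"]),px,z)
def find(f,ks,n=2):
    Z=dict(ring_center=.032,protector_center=.045,block_center=.03,counter_center=.037,tin_center=.0425,plug_center=.04,gate=0,gate_mouth=0,gate_slot=.036,flap_pin=.03,turntable=0)
    for k in ks:
        z=Z.get(k,0)
        print(k,[(round(float(d["p"]),2),np.round(d["pixel"][::-1]).tolist(),np.round((wray if "Rw" in f else ray)(f,d["pixel"][::-1],z),3).tolist()) for d in finder.place_of(k,f)[:n]])
E
python3 - <<'E'
from h import *
s,M,p=pose();print(s['t'],p,M[:,0].round(3),s['joint_positions'].round(2) if hasattr(s['joint_positions'],'round') else s['joint_positions'])
f=wrist();cv2.imwrite("pics/w1.png",f["image"]);find(f,["gate","gate_mouth","gate_slot","flap_pin","tin_center"])
np.save("w1.npy",dict(f),allow_pickle=True)
E
```

```text
t: 1.92
tcp_pos: [0.4105, 0.3786, 0.2315]
orientation: [0.688, -0.687, -0.166, 0.166]
contact_force: [2.0, 0.7, 0.3]
opening: 0.0312
t: 2.25
tcp_pos: [0.451, 0.338, 0.2314]
orientation: [-0.705, 0.705, 0.05, -0.049]
contact_force: [-0.3, 1.1, 0.2]
opening: 0.0311
2.25 [0.45103478 0.33797781 0.23142829] [0.99 0.14 0.  ] [-1.    0.31  0.34  1.77 -0.11  1.08 -0.48]
gate [(0.83, [277.0, 244.0], [0.501, 0.227, 0.0])]
gate_mouth [(0.45, [274.0, 335.0], [0.522, 0.073, 0.0])]
gate_slot [(0.95, [358.0, 254.0], [0.599, 0.246, 0.036])]
flap_pin []
tin_center [(0.75, [274.0, 333.0], [0.513, 0.115, 0.042])]
```

View pics/w1.png

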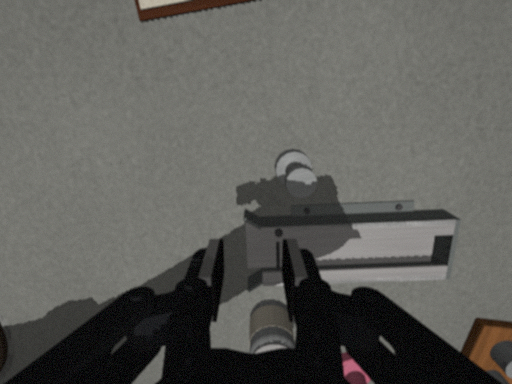

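```bash
python3 - <<'E'
import cv2
a=cv2.imread("pics/w1.png")[190:300,235:475];cv2.imwrite("pics/v3.png",cv2.resize(a,None,fx=3.333,fy=3.333,interpolation=cv2.INTER_CUBIC))
E
```

```text
(no output)
```

View pics/v3.png

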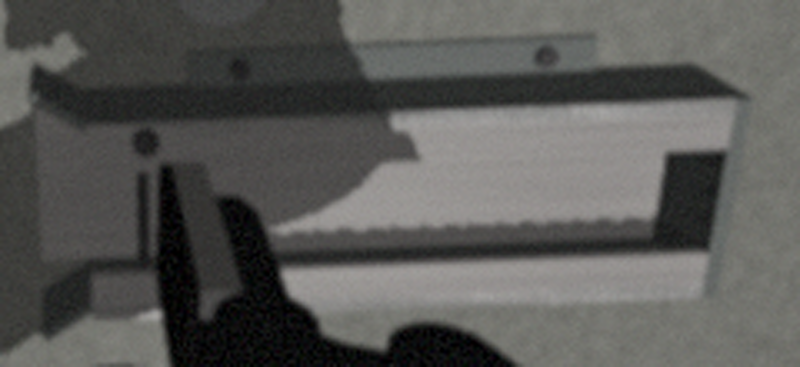

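```bash
python3 - <<'E'
from h import *
f=np.load("w1.npy",allow_pickle=True).item()
def w(x,y,z):return wray(f,(235+x/3.3333,190+y/3.3333),z)
L=[w(85,126,.036),w(748,99,.036)];S=[w(285,267,.036),w(705,250,.036)];O=[w(150,316,.036),w(705,299,.036)]
for n,l in zip("LSO",(L,S,O)):
    d=l[1]-l[0];print(n,np.round(l,4).tolist(),np.degrees(np.arctan2(d[1],d[0])))
print("pin",w(146,141,.03),"end R corner",w(705,299,.036))
a=np.radians(9);u=np.array([np.cos(a),np.sin(a)]);v=np.array([-u[1],u[0]])
for l in(L,S,O):print([(np.dot(p[:2],v)).round(4) for p in l])
print("pin uv",w(146,141,.03)[:2]@u,w(146,141,.03)[:2]@v, "end u",L[1][:2]@u,O[1][:2]@u)
E
```

```text
L [[0.4714, 0.2651, 0.036], [0.7092, 0.3094, 0.036]] 10.554491750768959
S [[0.5568, 0.2169, 0.036], [0.715, 0.2467, 0.036]] 10.675229989201823
O [[0.5088, 0.1878, 0.036], [0.7224, 0.2257, 0.036]] 10.05765038986855
pin [0.49564647 0.25945771 0.03      ] end R corner [0.72235566 0.22565213 0.036     ]
[np.float64(0.1881), np.float64(0.1946)]
[np.float64(0.1271), np.float64(0.1318)]
[np.float64(0.1059), np.float64(0.1099)]
pin uv 0.530132363897322 0.17872716024479757 end u 0.7488591265539886 0.7487620370799346
```

```bash
python3 -m creep '[{"hand":0.36,"translation":[-6,-51,0],"rot":[0,0,0.043]},{"hand":0.36,"translation":[-6,-51,0],"rot":[0,0,0.043]},{"hand":0.36,"translation":[-6,-51,0],"rot":[0,0,0.043]},{"hand":0.36,"translation":[-6,-51,0],"rot":[0,0,0.043]},{"hand":0.36,"translation":[-6,-51,0],"rot":[0,0,0.043]},{"hand":0.36,"translation":[-6,-51,0],"rot":[0,0,0.043]},{"hand":0.36,"translation":[-6,-51,0],"rot":[0,0,0.043]},{"hand":0.36,"translation":[-6,-51,0],"rot":[0,0,0.043]}]'
python3 - <<'E'
from h import *
s,M,p=pose();print(p)
E
```

```text
t: 3.22
tcp_pos: [0.4104, 0.0069, 0.2316]
orientation: [0.704, -0.704, -0.068, 0.068]
contact_force: [0.5, 0.2, -0.8]
opening: 0.0309
[0.41035534 0.00688027 0.23155047]
```

```bash
python3 -m creep '[{"hand":0.36,"translation":[-2,-17.5,0],"rot":[0,0,0]},{"hand":0.36,"translation":[-2,-17.5,0],"rot":[0,0,0]},{"hand":0.36,"translation":[-2,-17.5,0],"rot":[0,0,0]},{"hand":0.36,"translation":[-2,-17.5,0],"rot":[0,0,0]},{"hand":0.36,"translation":[-2,-17.5,0],"rot":[0,0,0]},{"hand":0.36,"translation":[-2,-17.5,0],"rot":[0,0,0]}]'
python3 - <<'E'
from h import *
s,M,p=pose();print(s['t'],p,M.round(3).tolist())
f=wrist();cv2.imwrite("pics/w2.png",f["image"]);find(f,["ring_center","protector_center","block_center","counter_center"],3)
for k in("ring_center","protector_center"):
  for d in finder.outline_of(k,f)[:2]: print(k,d["p"],np.round(d["rect"],1))
E
```

```text
t: 3.72
tcp_pos: [0.3904, -0.1697, 0.2317]
orientation: [-0.704, 0.704, 0.066, -0.065]
contact_force: [0.3, 0.6, 0.6]
opening: 0.0307
3.7167 [ 0.39042446 -0.16967002  0.23170372] [[0.983, 0.001, -0.185], [0.185, -0.001, 0.983], [0.001, -1.0, -0.001]]
ring_center [(0.96, [302.0, 252.0], [0.473, -0.267, 0.032]), (0.62, [302.0, 335.0], [0.504, -0.396, 0.032])]
protector_center [(0.62, [362.0, 152.0], [0.506, -0.128, 0.045])]
block_center [(0.88, [279.0, 181.0], [0.424, -0.181, 0.03])]
counter_center [(0.9, [386.0, 221.0], [0.562, -0.204, 0.037])]
ring_center 0.78 [289.9 333.8  15.1  30.1]
ring_center 0.75 [306.4 250.9  53.   50.6]
protector_center 0.72 [502.2  32.5  19.5  54.4]
protector_center 0.69 [502.6 148.2  18.9  48.3]
```

View pics/w2.png

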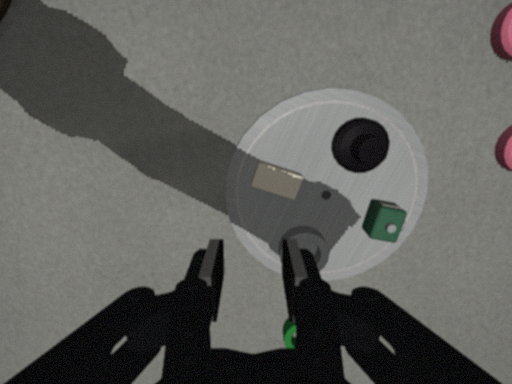

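```bash
python3 -m creep '[{"hand":0.36,"translation":[2.7,-5,-2],"rot":[0,0,0]},{"hand":0.36,"translation":[5.4,-10,-6],"rot":[0,0,0]},{"hand":0.36,"translation":[5.4,-10,-15.2],"rot":[0,0,0]},{"hand":0.36,"translation":[5.4,-10,-15.2],"rot":[0,0,0]},{"hand":0.36,"translation":[5.4,-10,-15.2],"rot":[0,0,0]},{"hand":0.36,"translation":[5.4,-10,-15.2],"rot":[0,0,0]},{"hand":0.36,"translation":[5.4,-10,-15.2],"rot":[0,0,0]},{"hand":0.36,"translation":[5.4,-10,-15.2],"rot":[0,0,0]}]'
python3 - <<'E'
from h import *
s,M,p=pose();print(s['t'],p)
f=wrist();cv2.imwrite("pics/w3.png",f["image"]);find(f,["ring_center"],3)
for d in finder.outline_of("ring_center",f)[:2]: print(d["p"],np.round(d["rect"],1))
c=f["image"][120:384,120:400];cv2.imwrite("pics/v4.png",cv2.resize(c,None,fx=2,fy=2,interpolation=cv2.INTER_CUBIC))
np.save("w3.npy",dict(f),allow_pickle=True)
E
```

```text
t: 4.73
tcp_pos: [0.4454, -0.2666, 0.0805]
orientation: [-0.704, 0.704, 0.067, -0.067]
contact_force: [0.6, 1.1, 0.3]
opening: 0.0308
4.7333 [ 0.4453864  -0.26655828  0.08051495]
ring_center []
0.94 [297.9 223.1  91.9  93.1]
0.56 [277.  342.6  37.7  20.9]
```

View pics/v4.png

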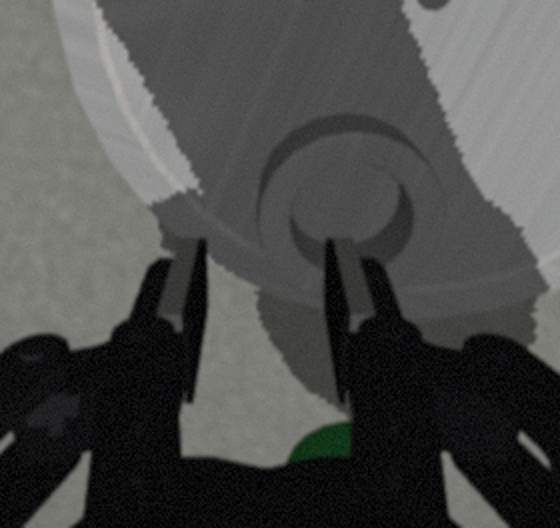

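```bash
python3 - <<'E'
from h import *
f=np.load("w3.npy",allow_pickle=True).item()
c=wray(f,(295.5,229),.044);print(c, c[:2]-25.5e-3*np.array([.983,.182]))
for x,y in((265,218),(440,218),(351,133)):print(wray(f,(120+x/2,120+y/2),.044))
s,M,p=pose();print(p)
E
```

```text
[ 0.47378311 -0.26396426  0.044     ] [ 0.44871661 -0.26860526]
[ 0.44623967 -0.26924917  0.044     ]
[ 0.50228873 -0.25849472  0.044     ]
[ 0.4670555 -0.2357628  0.044    ]
[ 0.44645912 -0.26638874  0.08178307]
```

```bash
python3 -m creep '[{"hand":0.36,"translation":[0.2,-0.2,-2.5],"rot":[0,0,0]},{"hand":0.36,"translation":[0.2,-0.2,-5.3],"rot":[0,0,0]},{"hand":0.36,"translation":[0.2,-0.2,-5.3],"rot":[0,0,0]},{"hand":0.36,"translation":[0.2,-0.2,-5.3],"rot":[0,0,0]},{"hand":0.36,"translation":[0.2,-0.2,-5.3],"rot":[0,0,0]}]'
```

```text
t: 5.3
tcp_pos: [0.4478, -0.2691, 0.0282]
orientation: [-0.704, 0.704, 0.068, -0.066]
contact_force: [-0.1, 1.0, -0.1]
opening: 0.0307
```

```bash
python3 -m creep '[{"hand":0.36,"translation":[0,0,-0.25],"rot":[0,0,0]},{"hand":0.36,"translation":[0,0,-0.25],"rot":[0,0,0]},{"hand":0,"translation":[0,0,-0.25],"rot":[0,0,0]},{"hand":0,"translation":[0,0,-0.25],"rot":[0,0,0]},{"hand":0,"translation":[0,0,-0.25],"rot":[0,0,0]},{"hand":0,"translation":[0,0,-0.25],"rot":[0,0,0]},{"hand":0,"translation":[0,0,-0.25],"rot":[0,0,0]}]' 60
python3 -m creep '[{"hand":0,"translation":[0,0,0],"rot":[0,0,0]},{"hand":0,"translation":[0,0,0],"rot":[0,0,0]},{"hand":0,"translation":[0,0,1.5],"rot":[0,0,0]},{"hand":0,"translation":[0,0,4],"rot":[0,0,0]},{"hand":0,"translation":[0,0,8],"rot":[0,0,0]},{"hand":0,"translation":[0,0,12],"rot":[0,0,0]},{"hand":0,"translation":[0,0,12],"rot":[0,0,0]}]'
```

```text
t: 5.88
tcp_pos: [0.4476, -0.269, 0.0248]
orientation: [-0.704, 0.704, 0.068, -0.066]
contact_force: [-1.0, 0.5, 7.3]
opening: 0.0111
t: 6.47
tcp_pos: [0.4495, -0.2714, 0.15]
orientation: [-0.702, 0.705, 0.069, -0.064]
contact_force: [0.3, -1.3, -2.2]
opening: 0.0115
```

```bash
python3 -m creep '[{"hand":0,"translation":[-3,16,0],"rot":[0,0,0]},{"hand":0,"translation":[-3,16,0],"rot":[0,0,0]},{"hand":0,"translation":[-3,16,0],"rot":[0,0,0]},{"hand":0,"translation":[-3,16,0],"rot":[0,0,0]},{"hand":0,"translation":[-6,32,0],"rot":[0,0,0]},{"hand":0,"translation":[-6,32,0],"rot":[0,0,0]},{"hand":0,"translation":[-6,32,0],"rot":[0,0,0]},{"hand":0,"translation":[-6,32,0],"rot":[0,0,0]}]'
python3 -m creep '[{"hand":0,"translation":[-2.2,15.4,-2],"rot":[0,0,0]},{"hand":0,"translation":[-2.2,15.4,-4],"rot":[0,0,0]},{"hand":0,"translation":[-2.2,15.4,-6],"rot":[0,0,0]},{"hand":0,"translation":[-2.2,15.4,-10],"rot":[0,0,0]},{"hand":0,"translation":[-2.2,15.4,-12],"rot":[0,0,0]},{"hand":0,"translation":[-2.2,15.4,-12],"rot":[0,0,0]},{"hand":0,"translation":[-2.2,15.4,-12],"rot":[0,0,0]},{"hand":0,"translation":[-2.2,15.4,-12],"rot":[0,0,0]}]'
python3 - <<'E'
from h import *
s,M,p=pose();print(s['t'],p,M.round(3).tolist(),s['contact_force'],s['moment'])
f=wrist();cv2.imwrite("pics/w5.png",f["image"]);find(f,["gate","gate_slot","flap_pin","gate_mouth"],3)
g=vision.grab_frame("scene");find(g,["gate","gate_slot","flap_pin","gate_mouth"])
A=f["image"][100:384,60:512];B=g["image"][80:220,190:370]
A=cv2.resize(A,(480,302),interpolation=cv2.INTER_CUBIC);B=cv2.resize(B,(480,373),interpolation=cv2.INTER_CUBIC)
cv2.imwrite("pics/v5.png",np.vstack([A,B[:298]]))
E
```

```text
t: 7.13
tcp_pos: [0.3855, 0.0534, 0.1436]
orientation: [0.704, -0.704, -0.067, 0.067]
contact_force: [0.8, 0.4, -3.4]
opening: 0.0112
t: 7.8
tcp_pos: [0.3652, 0.204, 0.0242]
orientation: [-0.704, 0.704, 0.066, -0.067]
contact_force: [-0.7, -0.0, -2.5]
opening: 0.0109
7.8 [0.36515297 0.2039626  0.02415201] [[0.982, -0.001, -0.187], [0.187, -0.001, 0.982], [-0.001, -1.0, -0.001]] [-0.69412873 -0.02178991 -2.46402953] [-0.05535101  0.02658155 -0.00850176]
gate []
gate_slot []
flap_pin []
gate_mouth [(0.65, [440.0, 237.0], [0.479, 0.223, 0.0])]
gate [(0.86, [288.0, 140.0], [0.502, 0.228, 0.0])]
gate_slot [(0.87, [321.0, 142.0], [0.6, 0.251, 0.036])]
flap_pin [(0.44, [292.0, 122.0], [0.485, 0.276, 0.03])]
gate_mouth [(0.76, [281.0, 137.0], [0.475, 0.226, 0.0])]
```

View pics/v5.png

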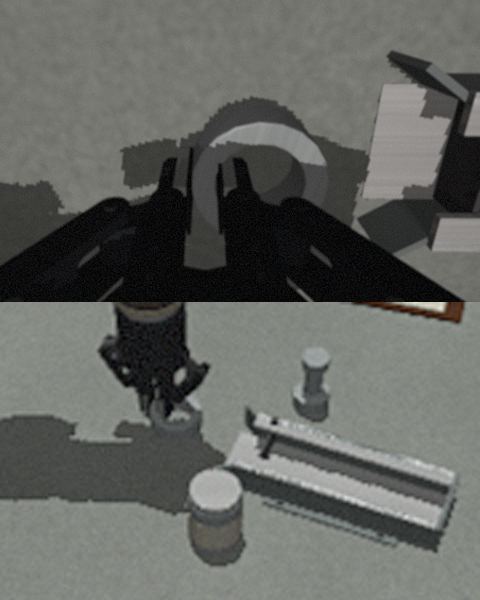

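```bash
python3 -m creep '[{"hand":0,"translation":[0,0,-1],"rot":[0,0,0]},{"hand":0,"translation":[0,0,-1.7],"rot":[0,0,0]},{"hand":0,"translation":[0,0,-1.7],"rot":[0,0,0]},{"hand":0,"translation":[1.5,0.2,-1.7],"rot":[0,0,0]},{"hand":0,"translation":[3,0.5,-1.7],"rot":[0,0,0]},{"hand":0,"translation":[4.5,0.8,-1.7],"rot":[0,0,0]},{"hand":0,"translation":[6,1.0,-1.7],"rot":[0,0,0]},{"hand":0,"translation":[6,1.0,-1.7],"rot":[0,0,0]}]'
python3 - <<'E'
from h import *
s,M,p=pose();d=p[:2]-[.4997,.228];print(p,d@[.983,.182],d@[-.182,.983],s['contact_force'])
f=wrist();find(f,["gate","gate_slot","flap_pin","gate_mouth"],3)
E
```

```text
t: 8.97
tcp_pos: [0.4282, 0.2156, 0.0066]
orientation: [-0.704, 0.704, 0.068, -0.066]
contact_force: [1.5, -0.4, -3.7]
opening: 0.0114
[0.42824517 0.21558579 0.00664174] -0.07249948729626046 0.0008016093759026659 [ 1.50099069 -0.39417787 -3.69612736]
gate [(0.83, [383.0, 248.0], [0.5, 0.229, 0.0])]
gate_slot []
flap_pin []
gate_mouth [(0.93, [345.0, 251.0], [0.48, 0.223, 0.0])]
```

```bash
python3 -m creep '[{"hand":0,"translation":[1.3,0.2,0],"rot":[0,0,0]},{"hand":0,"translation":[2.6,0.4,0],"rot":[0,0,0]},{"hand":0,"translation":[3.9,0.7,0],"rot":[0,0,0]},{"hand":0,"translation":[5.2,0.95,0],"rot":[0,0,0]},{"hand":0,"translation":[6.5,1.2,0],"rot":[0,0,0]},{"hand":0,"translation":[7.8,1.4,0],"rot":[0,0,0]},{"hand":0,"translation":[8,1.45,0],"rot":[0,0,0]}]'
```

```text
t: 9.8
tcp_pos: [0.506, 0.2292, 0.0066]
orientation: [-0.704, 0.704, 0.067, -0.067]
contact_force: [-0.5, -1.5, -2.0]
opening: 0.0112
```

```bash
python3 -m creep '[{"hand":0,"translation":[1.5,0.3,0],"rot":[0,0,0]},{"hand":0,"translation":[3,0.6,0],"rot":[0,0,0]},{"hand":0,"translation":[4.5,0.85,0],"rot":[0,0,0]},{"hand":0,"translation":[6,1.1,0],"rot":[0,0,0]},{"hand":0,"translation":[7.5,1.4,0],"rot":[0,0,0]},{"hand":0,"translation":[8.7,1.6,0],"rot":[0,0,0]},{"hand":0,"translation":[8.7,1.6,0],"rot":[0,0,0]},{"hand":0,"translation":[8.7,1.6,0],"rot":[0,0,0]}]'
python3 - <<'E'
from h import *
s,M,p=pose();d=p[:2]-[.4997,.228];print(p,d@[.983,.182],d@[-.182,.983],s['contact_force'])
f=vision.grab_frame("scene");t=vision.grab_frame("top");w=vision.grab_frame("wrist")
A=cv2.resize(f["image"][90:190,260:380],(480,400),interpolation=cv2.INTER_CUBIC)
B=cv2.resize(t["image"][120:240,100:196],(320,400),interpolation=cv2.INTER_CUBIC)
cv2.imwrite("pics/v6.png",np.hstack([A,B]));cv2.imwrite("pics/w6.png",w["image"])
E
```

```text
t: 10.47
tcp_pos: [0.5911, 0.2458, 0.0064]
orientation: [-0.704, 0.704, 0.067, -0.067]
contact_force: [-0.5, -1.0, -2.9]
opening: 0.0114
[0.59113852 0.24575107 0.00640621] 0.09311475725084395 0.0008074899272623667 [-0.45442341 -0.9877909  -2.94136678]
```

View pics/v6.png

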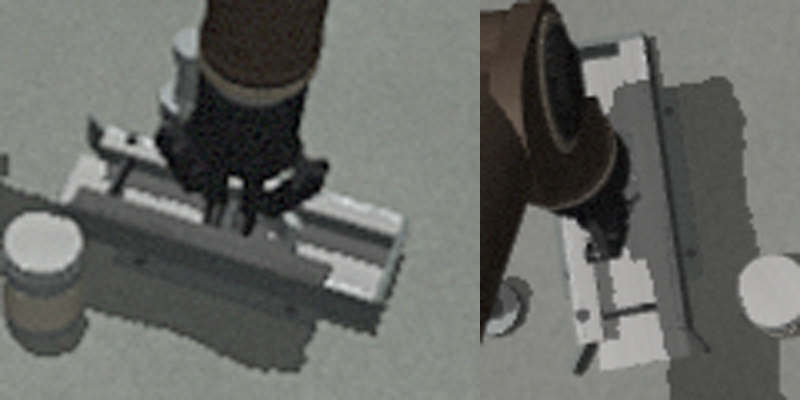

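```bash
python3 -m creep '[{"hand":0,"translation":[0,0,-0.15],"rot":[0,0,0]},{"hand":0,"translation":[0,0,-0.15],"rot":[0,0,0]},{"hand":0.28,"translation":[0,0,-0.15],"rot":[0,0,0]},{"hand":0.28,"translation":[0,0,-0.15],"rot":[0,0,0]},{"hand":0.28,"translation":[0,0,-0.15],"rot":[0,0,0]},{"hand":0.28,"translation":[0,0,1],"rot":[0,0,0]},{"hand":0.28,"translation":[0,0,3],"rot":[0,0,0]},{"hand":0.28,"translation":[0,0,6],"rot":[0,0,0]}]'
python3 -m creep '[{"hand":0.3,"translation":[0,0,4],"rot":[0,0,0]},{"hand":0.5,"translation":[0,0,8],"rot":[0,0,0]},{"hand":0.7,"translation":[0,0,12],"rot":[0,0,0]},{"hand":0.7,"translation":[-4,-4,12],"rot":[0,0,0]},{"hand":0.7,"translation":[-7,-7,12],"rot":[0,0,0]},{"hand":0.7,"translation":[-10,-11,12],"rot":[0,0,0]},{"hand":0.7,"translation":[-12,-15,12],"rot":[0,0,0]},{"hand":0.7,"translation":[-13,-19,12],"rot":[0,0,0]}]'
python3 - <<'E'
from h import *
s,M,p=pose();print(p)
f=vision.grab_frame("scene");t=vision.grab_frame("top");find(f,["protector_center","ring_center"],3);find(t,["protector_center","ring_center"],4)
A=cv2.resize(f["image"][90:190,260:380],(480,400),interpolation=cv2.INTER_CUBIC)
B=cv2.resize(t["image"][120:240,100:196],(320,400),interpolation=cv2.INTER_CUBIC)
cv2.imwrite("pics/v7.png",np.hstack([A,B]))
E
```

```text
t: 11.28
tcp_pos: [0.5906, 0.2451, 0.0662]
orientation: [-0.703, 0.705, 0.066, -0.068]
contact_force: [0.7, -0.1, 0.3]
opening: 0.0236
t: 11.95
tcp_pos: [0.4687, 0.0789, 0.1875]
orientation: [0.704, -0.703, -0.068, 0.068]
contact_force: [1.6, -0.7, 1.3]
opening: 0.0596
[0.46873776 0.07891026 0.18746647]
protector_center [(0.76, [299.0, 207.0], [0.663, 0.016, 0.045]), (0.59, [295.0, 248.0], [0.715, -0.093, 0.045]), (0.55, [224.0, 214.0], [0.506, -0.113, 0.045])]
ring_center [(0.76, [155.0, 315.0], [0.524, -0.414, 0.032]), (0.48, [320.0, 147.0], [0.607, 0.236, 0.032])]
protector_center [(0.64, [222.0, 156.0], [0.65, 0.027, 0.045]), (0.57, [278.0, 210.0], [0.507, -0.12, 0.045])]
ring_center [(0.84, [380.0, 215.0], [0.497, -0.393, 0.032]), (0.58, [139.0, 170.0], [0.613, 0.249, 0.032])]
```

View pics/v7.png

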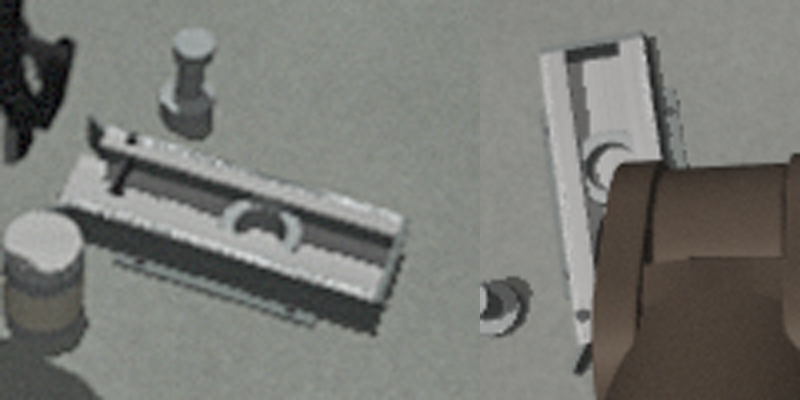

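The ring lies flat in the bay at scene crop (262,225), and the flap is shut across the channel at (118,180). Now the protector.

```bash
python3 -m creep '[{"hand":0.75,"translation":[1,-4,0],"rot":[0,0,0]},{"hand":0.75,"translation":[2,-8,0],"rot":[0,0,0]},{"hand":0.75,"translation":[3,-12,-2],"rot":[0,0,0]},{"hand":0.75,"translation":[3.7,-17.4,-3],"rot":[0,0,0]},{"hand":0.75,"translation":[3.7,-17.4,-3],"rot":[0,0,0]},{"hand":0.75,"translation":[3.7,-17.4,-3],"rot":[0,0,0]},{"hand":0.75,"translation":[3.7,-17.4,-3],"rot":[0,0,0]}]'
python3 - <<'E'
from h import *
s,M,p=pose();print(s['t'],p)
f=wrist();cv2.imwrite("pics/w8.png",f["image"]);find(f,["protector_center"],3)
for d in finder.outline_of("protector_center",f)[:2]: print(d["p"],np.round(d["rect"],1))
np.save("w8.npy",dict(f),allow_pickle=True)
cv2.imwrite("pics/v8.png",cv2.resize(f["image"][80:304,140:400],(696,600),interpolation=cv2.INTER_CUBIC))
E
```

```text
t: 12.83
tcp_pos: [0.5084, -0.0947, 0.1563]
orientation: [-0.704, 0.704, 0.066, -0.067]
contact_force: [0.4, 0.4, -0.6]
opening: 0.0644
12.8333 [ 0.50844464 -0.09468423  0.15628478]
protector_center [(0.94, [455.0, 216.0], [0.694, -0.084, 0.045]), (0.84, [245.0, 220.0], [0.507, -0.124, 0.045]), (0.7, [448.0, 77.0], [0.642, 0.026, 0.045])]
0.8 [246.2 212.7  69.9  61.7]
0.59 [442.6  75.2  84.2  75.5]
```

View pics/v8.png

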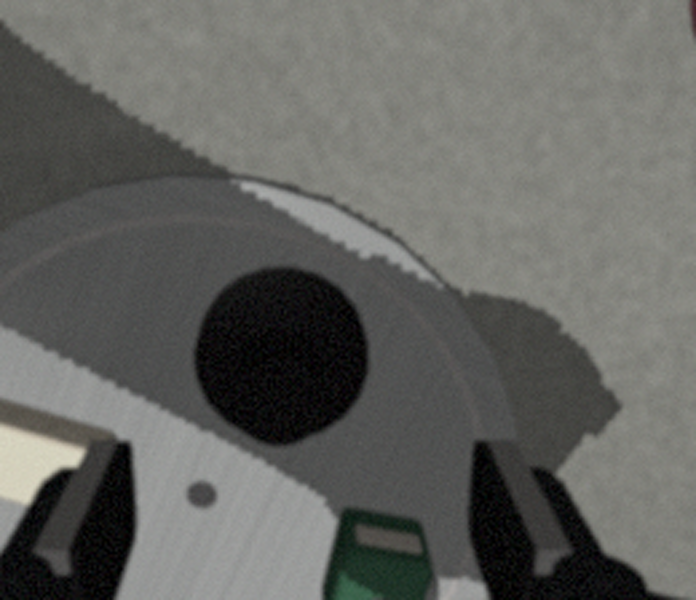

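```bash
python3 - <<'E'
from h import *
f=np.load("w8.npy",allow_pickle=True).item()
for z in(.028,.034):print(wray(f,(245.2,211.5),z))
print(pose()[2])
E
```

```text
[ 0.50666394 -0.12252439  0.028     ]
[ 0.506382   -0.12015174  0.034     ]
[ 0.50845347 -0.0924667   0.15673611]
```

```bash
python3 -m creep '[{"hand":0.7,"translation":[-0.2,-2.8,-1],"rot":[0,0,0]},{"hand":0.7,"translation":[-0.2,-2.8,-4],"rot":[0,0,0]},{"hand":0.7,"translation":[-0.2,-2.8,-7],"rot":[0,0,0]},{"hand":0.7,"translation":[-0.2,-2.8,-10],"rot":[0,0,0]},{"hand":0.7,"translation":[-0.2,-2.8,-11],"rot":[0,0,0]},{"hand":0.7,"translation":[-0.2,-2.8,-11],"rot":[0,0,0]},{"hand":0.7,"translation":[-0.2,-2.8,-11],"rot":[0,0,0]}]'
python3 - <<'E'
from h import *
f=wrist();cv2.imwrite("pics/v9.png",cv2.resize(f["image"][130:330,140:370],(690,600),interpolation=cv2.INTER_CUBIC))
E
```

```text
t: 13.57
tcp_pos: [0.5063, -0.1218, 0.0474]
orientation: [0.704, -0.704, -0.067, 0.068]
contact_force: [0.1, -0.8, -0.3]
opening: 0.0602
```

View pics/v9.png

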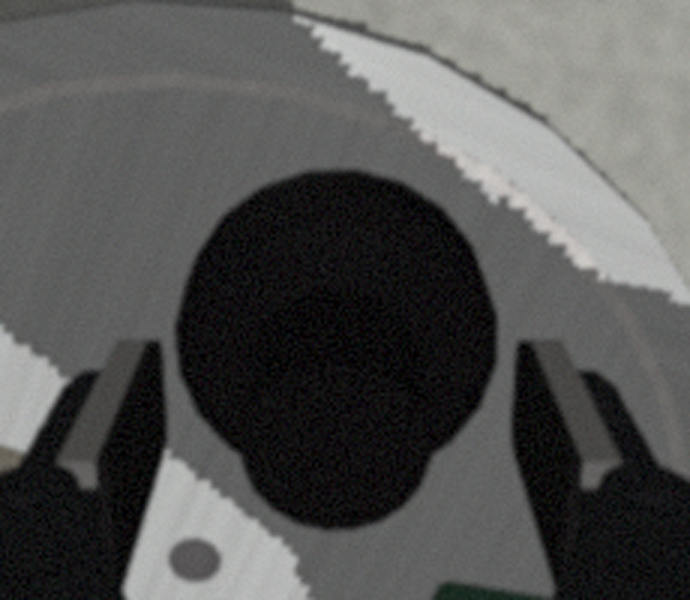

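The protector sits centred between the fingers, at crop col 338, so I close and lift.

```bash
python3 -m creep '[{"hand":0,"translation":[0,0,0],"rot":[0,0,0]},{"hand":0,"translation":[0,0,0],"rot":[0,0,0]},{"hand":0,"translation":[0,0,0],"rot":[0,0,0]},{"hand":0,"translation":[0,0,0],"rot":[0,0,0]},{"hand":0,"translation":[0,0,0],"rot":[0,0,0]},{"hand":0,"translation":[0,0,0],"rot":[0,0,0]},{"hand":0,"translation":[0,0,0],"rot":[0,0,0]}]' 80
python3 -m creep '[{"hand":0,"translation":[0,0,1],"rot":[0,0,0]},{"hand":0,"translation":[0,0,4],"rot":[0,0,0]},{"hand":0,"translation":[0,0,8],"rot":[0,0,0]},{"hand":0,"translation":[-3,3,10],"rot":[0,0,0]},{"hand":0,"translation":[-6,6,10],"rot":[0,0,0]},{"hand":0,"translation":[-8,9,10],"rot":[0,0,0]},{"hand":0,"translation":[-9,12,10],"rot":[0,0,0]},{"hand":0,"translation":[-10,15,10],"rot":[0,0,0]}]'
```

```text
t: 14.2
tcp_pos: [0.5067, -0.1224, 0.0485]
orientation: [0.704, -0.704, -0.068, 0.066]
contact_force: [-3.4, 2.0, 11.7]
opening: 0.028
t: 14.87
tcp_pos: [0.4042, 0.0288, 0.1474]
orientation: [0.705, -0.703, -0.067, 0.067]
contact_force: [1.5, 0.1, -3.1]
opening: 0.0277
```

```bash
python3 -m creep '[{"hand":0,"translation":[-0.8,4,0],"rot":[0,0,0]},{"hand":0,"translation":[-0.8,8,0],"rot":[0,0,0]},{"hand":0,"translation":[-0.8,12,0],"rot":[0,0,0]},{"hand":0,"translation":[-0.6,16,-2],"rot":[0,0,0]},{"hand":0,"translation":[-0.3,18.1,-5],"rot":[0,0,0]},{"hand":0,"translation":[-0.3,18.1,-8],"rot":[0,0,0]},{"hand":0,"translation":[-0.3,18.1,-10],"rot":[0,0,0]},{"hand":0,"translation":[-0.3,18.1,-10],"rot":[0,0,0]}]'
python3 - <<'E'
from h import *
s,M,p=pose();d=p[:2]-[.4997,.228];print(p,d@[.983,.182],d@[-.182,.983],s['contact_force'])
f=wrist();g=vision.grab_frame("scene")
A=f["image"][100:384,60:512];B=g["image"][90:200,220:370]
A=cv2.resize(A,(480,302),interpolation=cv2.INTER_CUBIC);B=cv2.resize(B,(405,297),interpolation=cv2.INTER_CUBIC)
o=np.zeros((600,480,3),np.uint8);o[:302]=A;o[302:599,:405]=B;cv2.imwrite("pics/v10.png",o)
E
```

```text
t: 15.53
tcp_pos: [0.4005, 0.2076, 0.0441]
orientation: [-0.703, 0.705, 0.066, -0.069]
contact_force: [-0.9, -0.3, -3.6]
opening: 0.0274
[0.40053228 0.20763838 0.044071  ] -0.10118768517499656 -0.0019669438684359656 [-0.87490435 -0.3154446  -3.59549378]
```

View pics/v10.png

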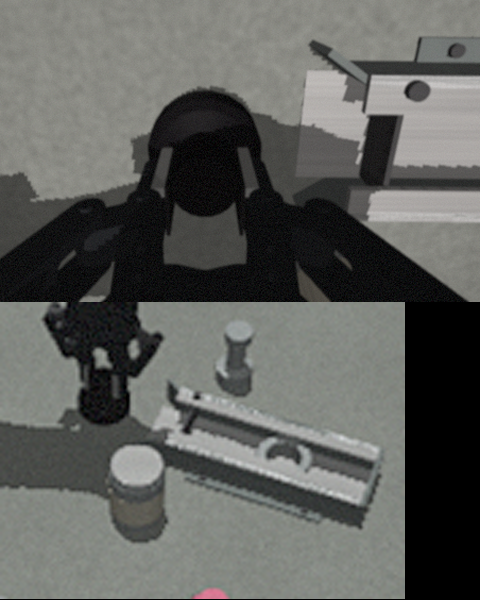

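```bash
python3 -m creep '[{"hand":0,"translation":[0,0,-1],"rot":[0,0,0]},{"hand":0,"translation":[0,0,-1.25],"rot":[0,0,0]},{"hand":0,"translation":[0,0,-1.25],"rot":[0,0,0]},{"hand":0,"translation":[1.3,0.25,-1.25],"rot":[0,0,0]},{"hand":0,"translation":[2.6,0.5,-1.25],"rot":[0,0,0]},{"hand":0,"translation":[3.9,0.7,-1.25],"rot":[0,0,0]},{"hand":0,"translation":[4.5,0.8,-1.25],"rot":[0,0,0]},{"hand":0,"translation":[4.5,0.8,-1.25],"rot":[0,0,0]}]'
python3 - <<'E'
from h import *
s,M,p=pose();d=p[:2]-[.4997,.228];print(p,d@[.983,.182],d@[-.182,.983],s['contact_force'])
E
```

```text
t: 16.3
tcp_pos: [0.4497, 0.2168, 0.035]
orientation: [0.704, -0.704, -0.068, 0.066]
contact_force: [-0.0, 0.4, -2.9]
opening: 0.0275
[0.4496688  0.21679031 0.03498965] -0.05122083131818636 -0.0019134515520598128 [-0.02974786  0.39201206 -2.94406788]
```

```bash
python3 -m creep '[{"hand":0,"translation":[1.2,0.35,-0.35],"rot":[0,0,0]},{"hand":0,"translation":[2.4,0.6,-0.35],"rot":[0,0,0]},{"hand":0,"translation":[3.6,0.8,-0.35],"rot":[0,0,0]},{"hand":0,"translation":[4.8,1.05,-0.35],"rot":[0,0,0]},{"hand":0,"translation":[6,1.25,-0.35],"rot":[0,0,0]},{"hand":0,"translation":[7.2,1.5,-0.35],"rot":[0,0,0]},{"hand":0,"translation":[8,1.65,-0.35],"rot":[0,0,0]},{"hand":0,"translation":[8,1.65,-0.35],"rot":[0,0,0]}]'
python3 - <<'E'
from h import *
s,M,p=pose();d=p[:2]-[.4997,.228];print(p,d@[.983,.182],d@[-.182,.983],s['contact_force'])
E
```

```text
t: 16.97
tcp_pos: [0.5289, 0.2327, 0.0309]
orientation: [-0.704, 0.704, 0.067, -0.067]
contact_force: [1.7, -1.3, -4.1]
opening: 0.0274
[0.52890971 0.2327379  0.03088556] 0.0295754434861602 -0.0006588158630189273 [ 1.74093419 -1.34960246 -4.07927744]
```

```bash
python3 -m creep '[{"hand":0,"translation":[1.4,0.25,0],"rot":[0,0,0]},{"hand":0,"translation":[2.8,0.5,0],"rot":[0,0,0]},{"hand":0,"translation":[4.0,0.75,0],"rot":[0,0,0]},{"hand":0,"translation":[5.2,1.0,0],"rot":[0,0,0]},{"hand":0,"translation":[6.4,1.2,0],"rot":[0,0,0]},{"hand":0,"translation":[7.6,1.4,0],"rot":[0,0,0]},{"hand":0,"translation":[8.1,1.5,0],"rot":[0,0,0]},{"hand":0,"translation":[8.1,1.5,0],"rot":[0,0,0]}]'
python3 - <<'E'
from h import *
s,M,p=pose();d=p[:2]-[.4997,.228];print(p,d@[.983,.182],d@[-.182,.983],s['contact_force'])
f=vision.grab_frame("scene");cv2.imwrite("pics/s11.png",f["image"]);find(f,["ring_center","protector_center","gate"],4)
g0=cv2.imread("pics/scene0.png")
# flap region: compare along the channel with the start picture (flap shut then)
c=np.abs(f["image"].astype(int)-g0)[110:165,270:345].sum(2);print(np.argwhere(c>90).min(0)+[110,270] if (c>90).any() else None)
for d in finder.outline_of("flap",f)[:2]:
    m=np.argwhere(d["pixels"]);print("flap",d["p"],np.round(d["rect"],1),len(m))
E
```

```text
t: 17.63
tcp_pos: [0.609, 0.2483, 0.0307]
orientation: [0.704, -0.704, -0.067, 0.067]
contact_force: [0.7, -0.1, -3.6]
opening: 0.0276
[0.6090491  0.24827802 0.03071249] 0.1111807619947074 3.1756650618940924e-05 [ 0.70165986 -0.11753898 -3.62275623]
ring_center [(0.93, [154.0, 313.0], [0.518, -0.413, 0.032]), (0.54, [338.0, 154.0], [0.666, 0.24, 0.032]), (0.32, [322.0, 143.0], [0.603, 0.252, 0.032])]
protector_center [(0.89, [294.0, 247.0], [0.713, -0.093, 0.045]), (0.64, [321.0, 142.0], [0.606, 0.243, 0.045])]
gate []
[110 270]
```

```bash
python3 -m creep '[{"hand":0,"translation":[0,0,-0.2],"rot":[0,0,0]},{"hand":0,"translation":[0,0,-0.2],"rot":[0,0,0]},{"hand":0.5,"translation":[0,0,-0.2],"rot":[0,0,0]},{"hand":0.5,"translation":[0,0,-0.2],"rot":[0,0,0]},{"hand":0.5,"translation":[0,0,-0.2],"rot":[0,0,0]},{"hand":0.5,"translation":[0,0,0.8],"rot":[0,0,0]},{"hand":0.5,"translation":[0,0,2],"rot":[0,0,0]},{"hand":0.5,"translation":[0,0,5],"rot":[0,0,0]}]'
python3 -m creep '[{"hand":0.5,"translation":[0,0,4],"rot":[0,0,0]},{"hand":0.5,"translation":[0,0,8],"rot":[0,0,0]},{"hand":0.5,"translation":[0,0,12],"rot":[0,0,0]},{"hand":0.5,"translation":[-4,4,12],"rot":[0,0,0]},{"hand":0.5,"translation":[-8,7,12],"rot":[0,0,0]},{"hand":0.5,"translation":[-12,10,12],"rot":[0,0,0]},{"hand":0.5,"translation":[-16,13,12],"rot":[0,0,0]},{"hand":0.5,"translation":[-16,13,12],"rot":[0,0,0]}]'
python3 - <<'E'
from h import *
s,M,p=pose();print(s['t'],p,s['contact_force'])
for n in("scene","top"):
    f=vision.grab_frame(n);find(f,["ring_center","protector_center","gate","flap_pin","tin_center","plug_center","block_center","counter_center"],4)
    cv2.imwrite(f"pics/{n}12.png",f["image"])
    for d in finder.outline_of("flap",f)[:2]:
        m=np.argwhere(d["pixels"]);print("flap",d["p"],np.round(d["rect"],1),len(m))
f=cv2.imread("pics/scene12.png").astype(int)
for nm in ("scene0","scene12"):
    print(nm);print(cv2.cvtColor(cv2.imread(f"pics/{nm}.png"),cv2.COLOR_BGR2GRAY)[126:144:1,282:316:1])
E
```

```text
t: 18.55
tcp_pos: [0.6071, 0.2474, 0.0793]
orientation: [-0.703, 0.705, 0.065, -0.069]
contact_force: [-0.5, 0.6, 0.1]
opening: 0.0426
t: 19.22
tcp_pos: [0.4474, 0.3792, 0.2025]
orientation: [0.705, -0.703, -0.067, 0.067]
contact_force: [0.5, 1.3, -0.4]
opening: 0.0426
19.2167 [0.44738967 0.37920099 0.20253565] [ 0.5476448   1.26498242 -0.37054059]
ring_center [(0.7, [156.0, 314.0], [0.525, -0.412, 0.032]), (0.56, [220.0, 252.0], [0.559, -0.203, 0.032]), (0.52, [340.0, 154.0], [0.668, 0.244, 0.032])]
protector_center [(0.64, [296.0, 251.0], [0.721, -0.099, 0.045]), (0.63, [323.0, 143.0], [0.609, 0.244, 0.045]), (0.61, [299.0, 208.0], [0.663, 0.013, 0.045])]
gate [(0.78, [284.0, 138.0], [0.485, 0.227, 0.0])]
flap_pin [(0.35, [293.0, 124.0], [0.49, 0.271, 0.03])]
tin_center [(0.74, [272.0, 163.0], [0.521, 0.101, 0.042])]
plug_center [(0.79, [305.0, 108.0], [0.493, 0.343, 0.04])]
block_center [(0.59, [184.0, 221.0], [0.422, -0.183, 0.03]), (0.19, [288.0, 136.0], [0.505, 0.22, 0.03]), (0.15, [304.0, 113.0], [0.497, 0.329, 0.03])]
counter_center [(0.82, [221.0, 252.0], [0.56, -0.203, 0.03
[... 5195 characters left out ...]
 168 163 168 174 168 152 147 139 109  91  85  82  79  82  84  85  83
   83  86  86  88  83  90  84  90  87  88  90  96  89  86  79  79]
 [170 158 160 165 165 166 171 172 169 156 156 141 128 114 104 100  85  77
   79  92 101 102  89  82  84  85  90  91  90  91  93  95  93  97]
 [185 184 184 171 160 162 166 164 165 165 169 165 166 160 153 151 149 146
  147 140 148 149 147 148 147 115  81  83  88  86  90  92  94  83]
 [144 173 162 150 164 167 156 167 169 163 162 162 166 168 172 170 172 172
  175 167 170 174 170 169 173 155 149 105  78  84  86  94  90  57]
 [ 60 101  96 100 167 164 149 185 187 177 178 166 162 163 160 165 166 165
  164 169 168 167 168 166 167 169 172 156 146 148 117  79  57  28]]
```

```bash
python3 -c "
from cell import ticket;print(ticket.job_done())"
```

```text
the job is handed in; nothing more can be done
None
```

I passed the chrome ring gauge and then the black thread protector through the one-way gate, and handed the job in after about 20 s of robot time. The hand-in reports no verdict.

**How it was done:** I held the ring by its rear wall and the protector by its stub. Each was carried in low through the mouth, past the flap and released in the bay.

**Last checks:**
- **Ring gauge:** about 168 mm past the flap. I saw it lying flat in the bay before the protector went in and pushed it farther along.
- **Thread protector:** about 111 mm past the flap and near the channel's middle, judged from the arm position at release and the network readings. I did not view a picture of it after release, because the viewing allowance was used up.
- **Flap:** I saw it shut after the ring went through. After the protector, its dark line in the scene picture lies at the same pixels as at the start, so I take it as shut. The networks never gave a usable fix on the flap itself.
- **Bystanders:** the arm never came into contact with the block, counter, tin or plug gauge. The final readings put the tin at up to about 17 mm from its first reading, and the plug up to about 17 mm in the scene view. I put this down to network scatter, since the two views differ by as much. The plug was not found in the last top picture.
- **Gripper:** clear of everything, with contact force near zero.

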